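# Release, untwist and lift off a camera's bayonet lens

## Task

Take the lens off the lab camera: push the red release button fully in, untwist the lens counter-clockwise (seen from above) until you feel its stop, lift it straight off and, keeping it upright, stand it gently in its white rear cap. Go easy on the mount: don't twist hard against the stop, don't pull while the lens is still caught, don't shove it sideways or down. Leave the lens cleaner bottle and the timer where they are.

Things in the scene. Friction and masses are not known exactly. Their poses are not given: they have to be found in the camera images.
- camera: scientific camera head, white lid on a grey finned body (100 x 148 mm, lid top 62 mm over the worktop), on an aluminium bench plate (132 x 190 mm), all fixed. Origin on the worktop right below the lens axis, z up; the release button lies 53 mm from the lens axis along the camera's +y. In the lid a round steel mount, 66 mm across.
- mount_face (a point): centre of the mount's face, 66 mm over the worktop. Three-lug bayonet: springs hold the lens down with about 6 N, it turns with about 0.2 N m. After 54 to 86 degrees counter-clockwise (differs from camera to camera, cannot be seen) it meets a hard stop, where 0.3 to 0.4 N m is plenty; there, and up to 2 degrees before it, the lens comes straight up; elsewhere it stays caught.
- lens: black lens, ribbed ring, steel flange, 56 mm across, 46 mm tall above the mount face, about 0.2 kg, loose but locked in the mount. Origin on its axis in the underside of the flange (on the mount face while mounted), z up out of the front glass; x, y as the camera's while locked. Below the flange a steel tail reaches 9 mm down (lugs out to 22 mm radius).
- lens_grip (a point): point on the lens axis 30 mm above the flange underside: the height to grip the barrel (56 mm across) from above; close softly and well centred (about 20 N), as the mounted lens can give way sideways by only 0.8 mm
- button_top (a point): centre of the top of the red release button (16 mm across), 68.5 mm over the worktop before it is pressed
- release_button (a joint): travel of the release button in m: 0 = out, 0.0056 = fully in (its top then 1 mm proud of the lid). It moves straight down, takes about 4 N and stays where it is pushed; the lens is free to turn from about 0.0048.
- rear_cap: white round rear cap of the lens, open side up, loose, 62 mm across, 14 mm tall, recess 51 mm across and 11 mm deep; origin at the centre of its underside, z up. The lens stands in it with its flange on the rim (lens origin 14 mm above the cap's origin), at any yaw.
- lens_cleaner: brown dropper bottle with grey cap, 38 mm across, 78 mm tall, origin at the centre of its underside; to be left alone
- timer: white lab timer, 66 x 62 x 18 mm, origin at the centre of its underside; to be left alone
- spectrophotometer: large grey instrument, fixed, between camera and rear cap: about x 0.48 to 0.92, y -0.31 to 0.02, its open lid up to 0.42 m high; carry the lens round its front (x below 0.40) or high over
Not all that is in view belongs to the job. There is more than one size of the lens; the one meant has the size given above.

How it is judged:
By the outcome, as a careful person would: the job done as asked, in the order asked, and still so for the second after the job is handed in, with the robot touching nothing.
It also fails if it takes over 72 s, if anything falls off the work surface, if the arm or the gripper's body presses on something with over 40 N, if the wrist force passes 120 N, or if a joint passes its speed limit or range.

## Robot

A 6-joint arm with a two-finger parallel gripper is mounted at the origin on a cart in front of the work surface, level with it; the furniture and walls round the work are solid. World frame = base frame: x ahead of the robot, y to its left, z up, the work surface at z = 0. Lengths are in mm, angles in degrees, forces in N, time in s.
With the tool pointing down it reaches from about 300 to 850 mm from the base axis. Payload 4.2 kg.
Tool frame: the origin (TCP) lies midway between the tips of the shut fingers; the grasp point (between the pads) lies 19 mm behind it; z points along the fingers, y is the line along which they close (so a half turn about z gives the same grasp; the last joint's range is limited). The gripper opens to 91 mm and grips with 3 to 60 N. Pads are 32 mm wide; open, the fingers measure 118 mm over their backs; the gripper's body (76 mm by 178 mm) begins 60 mm behind the grasp point.
Start: joints at [-67.953, 18.312, 89.639, -0, 72.044, -1.146], TCP at [226.46, -528.544, 213.976] pointing down, gripper open.
Joint ranges: [-177.97, 177.97], [-48.28, 115.42], [12.27, 149.76], [-77.06, 257.06], [2.81, 150.46], [-146.56, 146.56]. Speed limits (degrees/s): [147.25, 147.25, 180, 180, 180, 180].

## Interface

Orientations are given as [roll, pitch, yaw] about the fixed x, y, z axes, in that order (R = Rz(yaw) Ry(pitch) Rx(roll)).
In Python, from workcell import env gives the robot as it stands.
- The arm moves only by the shell command python3 -m jog 'ROWS' [FORCE]. ROWS is a JSON object of lists of equal length, an entry for each row: "jaw": the finger opening in mm, from 0 to 91.2; "slide": the shift along the tool's x, y, z in units of 30 mm (1.0 is 30 mm), a list of three; "spin": the turn about the tool's z in units of 8 degrees (1.0 is 8 degrees). In form: {"jaw": [jaw, ...], "slide": [[dx, dy, dz], ...], "spin": [spin, ...]}. A call has 1 to 10 rows; each row shifts and turns the commanded pose from where the row before left it, along the tool's axes as they then stand; what a row does not reach is not made up. A row lasts 1/10 s, in which the tool goes at most 50 mm and 8.59 degrees, less where a joint would pass 70% of its speed; a pose out of reach is approached as far as the arm can. A call is refused whole if a number of a shift passes 1 or a number of a turn 1, either way. A call with a gripper value outside its range is refused whole. The fingers move at their own pace and stop on an object; FORCE is the grip in N (left out, the last holds). Time passes only in rows, so rows that do not move let the fingers close. It gives the time, the measured TCP pose, the force, the opening and the grip force at its end, in the units of the state.
- env.state(): the state, without advancing time (a new reading comes with each control period).
- env.grab_frame(name): name is "scene" or "top" or "wrist"; returns the picture (384x512x3 uint8, red, green, blue); there is no depth.
- env.camera_model(name): a dict with "fx", "fy", "cx", "cy" (pixels), "D" ([k1, k2, p1, p2, k3] as OpenCV has them; the pictures are not rectified), "camera_from_world" (4x4, takes a point from world to camera coordinates). Camera axes: x right, y up, looking along -z (the intrinsics and any distortion apply to the point x, -y, -z); pixel columns grow to the right and rows downward; lengths in mm; the calibration is good to about 2 mm. A picture is of the moment at which its call begins: read the wrist's pose just before it. camera_model takes no time and is no camera call; for the wrist camera it gives the pose at the moment of the call.
- env.job_done(): hands the job in; it is judged then, once.
The state is a dict: "time_s": time; "qpos": joint angles; "qvel": joint speeds; "effort": joint torques, N m; "ee_pos": TCP position; "ee_rot": TCP orientation; "force": force on the tool from outside, world axes, zero at the start; "torque": the same for the moment, N m; "gripper_width": finger opening in mm; "gripper_force": force on a finger pad.
Only numpy, scipy, OpenCV 4.12 (cv2) and the standard library are available. Lean on these libraries where they do the work, as an engineer would, in place of code of your own. Each camera call takes 0.05 s, during which the arm holds its last target. There are 200 camera calls.

## Working session

There is one attempt and no reset: what is moved stays moved. The work goes in short steps, Python scripts to look and compute and a shell command to move; the robot and the scene stay as the last step left them, time stands still between calls to the robot, and variables do not carry over. Pictures are saved under pics/ and viewed, at most 10 in all, crops included, and the job is handed in when it is done.

```bash
ls; mkdir -p pics; python3 - <<'E'
from workcell import env
import cv2,numpy as np
print(env.state())
for n in ["scene","top","wrist"]:
    m=env.camera_model(n); print(n,{k:(np.round(v,3).tolist()) for k,v in m.items()})
    cv2.imwrite(f"pics/{n}0.png",env.grab_frame(n)[:,:,::-1])
E
```

```text
pics
{'time_s': 0.0, 'qpos': array([-6.79534508e+01,  1.83539309e+01,  8.97045898e+01, -2.06912721e-03,
        7.20433196e+01, -1.14376397e+00]), 'qvel': array([-0.01263429,  0.11922477,  0.07624655, -0.05285396, -0.08646866,
        0.04439609]), 'effort': array([-1.02561928e-03, -4.12470496e+01, -2.31969488e+01,  7.26785325e-02,
        4.58764331e-02, -1.53276046e-04]), 'ee_pos': array([ 226.2550419 , -528.08705683,  213.10962481]), 'ee_rot': array([-1.79898141e+02, -6.60344538e-05,  2.31909528e+01]), 'force': array([-0.18829245, -0.8310524 ,  0.08288233]), 'torque': array([-0.02097835, -0.02192019,  0.03920835]), 'gripper_force': 0.0, 'gripper_width': 90.70139318258603}
scene {'fx': 476.104, 'fy': 476.104, 'cx': 248.382, 'cy': 195.495, 'D': [-0.047, 0.0, 0.0, 0.0, 0.0], 'camera_from_world': [[-0.815, -0.58, 0.002, 479.345], [0.281, -0.392, 0.876, -210.778], [-0.507, 0.714, 0.482, -1305.496], [0.0, 0.0, 0.0, 1.0]]}
top {'fx': 430.837, 'fy': 430.837, 'cx': 255.694, 'cy': 195.937, 'D': [-0.126, 0.0, 0.0, 0.0, 0.0], 'camera_from_world': [[-0.002, -1.0, -0.0, 79.84], [0.997, -0.002, 0.08, -524.402], [-0.08, 0.0, 0.997, -1402.873], [0.0, 0.0, 0.0, 1.0]]}
wrist {'fx': 280.245, 'fy': 280.245, 'cx': 254.813, 'cy': 193.51, 'D': [-0.05, 0.0, 0.0, 0.0, 0.0], 'camera_from_world': [[0.393, -0.919, -0.002, -574.429], [0.883, 0.378, -0.279, 32.226], [0.257, 0.108, 0.96, -392.641], [0.0, 0.0, 0.0, 1.0]]}
```

View pics/top0.png

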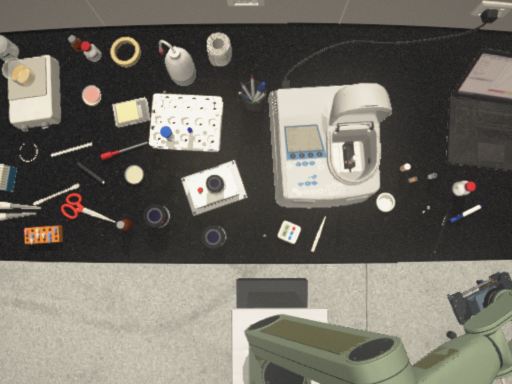

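View pics/scene0.png

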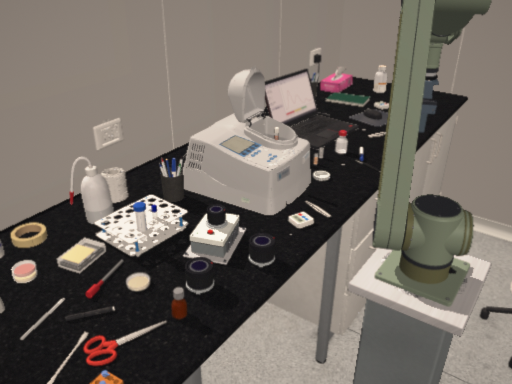

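The top view shows the camera at about (213,187), with its red button at (200,190) and the lens at (215,184). The white ring at (386,203) is the likely cap. Two loose lenses and a dish are decoys. Next I'll cast rays for coarse positions.

```bash
cat > h.py <<'E'
from workcell import env
import cv2,numpy as np
def cast(m,uv,z):
    K=np.array([[m["fx"],0,m["cx"]],[0,m["fy"],m["cy"]],[0,0,1]])
    p=cv2.undistortPoints(np.array([[uv]],float),K,np.array(m["D"],float))[0,0]
    T=np.array(m["camera_from_world"]);R=T[:3,:3];c=-R.T@T[:3,3]
    d=R.T@np.array([p[0],-p[1],-1]); return c+d*(z-c[2])/d[2]
def proj(m,P):
    K=np.array([[m["fx"],0,m["cx"]],[0,m["fy"],m["cy"]],[0,0,1]])
    T=np.array(m["camera_from_world"]);q=T[:3,:3]@np.array(P)+T[:3,3]
    return cv2.projectPoints(np.array([[q[0],-q[1],-q[2]]]),np.zeros(3),np.zeros(3),K,np.array(m["D"],float))[0][0,0]
def grab(n,f=None):
    s=env.state();m=env.camera_model(n);im=env.grab_frame(n)[:,:,::-1].copy()
    if f: cv2.imwrite("pics/"+f,im)
    return s,m,im
E
python3 - <<'E'
from h import *
m=env.camera_model("top");im=cv2.imread("pics/top0.png")
for nm,uv,z in [("button",(200,190),68.5),("lens",(215,184),112),("cap",(386,203),14),("dish",(134,175),10),("lA",(156,216),55),("lB",(214,236),55),("bottle",(123,225),78),("timer",(289,232),18)]: print(nm,cast(m,uv,z).round(0))
w=env.camera_model("wrist");T=w["camera_from_world"];T=np.array(T)
s=env.state();from scipy.spatial.transform import Rotation as R
c=-T[:3,:3].T@T[:3,3];Rt=R.from_euler("xyz",s["ee_rot"],degrees=True).as_matrix()
print("cam in tool",Rt.T@(c-s["ee_pos"]),"axis in tool",Rt.T@(-T[2,:3]))
a=cv2.resize(im[135:255,120:240],None,fx=4,fy=4,interpolation=2);b=cv2.resize(im[175:255,340:420],(480,480),interpolation=2)
cv2.imwrite("pics/c.png",np.hstack([a,b])[:, :800] if 0 else cv2.resize(np.hstack([a,b]),(800,400)))
E
```

```text
button [540. 257.  68.]
lens [555. 205. 112.]
cap [ 501. -358.   14.]
dish [597. 490.  10.]
lA [457. 402.  55.]
lB [393. 213.  55.]
bottle [427. 503.  78.]
timer [405. -31.  18.]
cam in tool [  78.23902717    0.5119837  -171.53882432] axis in tool [-2.78707916e-01 -7.88510487e-04  9.60375591e-01]
```

View pics/c.png

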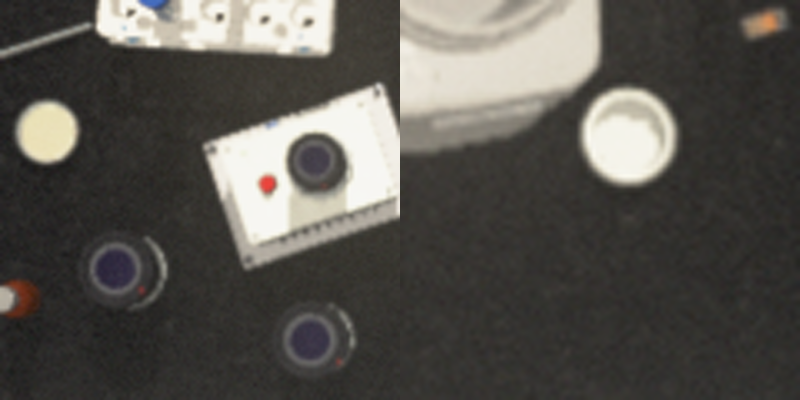

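The crop confirms that the white ring with a recess is the cap. The dish at left is solid yellow, so it's a decoy. Now I'll get a wrist view of the cap, which is close to the start pose.

```bash
python3 -m jog '{"jaw":[91,91,91,91,91,91,91,91],"slide":[[0.5,-0.05,0],[0.9,-0.1,0],[0.95,-0.1,0],[0.95,-0.1,0],[0.95,-0.1,0],[0.9,-0.1,0],[0.5,-0.05,0],[0,0,0]],"spin":[0,0,0,0,0,0,0,0]}'
python3 - <<'E'
from h import *
s,m,im=grab("wrist","cap1.png"); print(s["ee_pos"],s["ee_rot"])
print(proj(m,(501,-358,14)))
E
```

```text
time_s: 0.95
ee_pos: [376.8, -444.0, 213.8]
ee_rot: [-180.0, -0.0, 23.4]
force: [0.2, -1.1, -0.1]
gripper_width: 91.3
gripper_force: 0.0
[ 376.84036635 -443.97328351  213.79977346] [-1.79985146e+02 -1.52795766e-02  2.33615550e+01]
[230.27945251  53.70404624]
```

View pics/cap1.png

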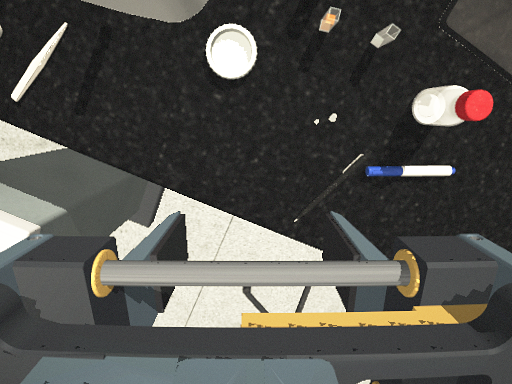

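The wrist view shows the cap at about (231,51), with the instrument's corner at top left, away from it. I'll measure the cap's rim circle.

```bash
cat >> h.py <<'E'
def blob(im,m,pt,z,thr=110):
    g=cv2.GaussianBlur(im,(3,3),0).min(2); bw=(g>thr).astype(np.uint8)
    n,l,st,_=cv2.connectedComponentsWithStats(bw); k=l[int(pt[1]),int(pt[0])]
    c=max(cv2.findContours((l==k).astype(np.uint8),cv2.RETR_EXTERNAL,cv2.CHAIN_APPROX_NONE)[0],key=cv2.contourArea)[:,0]
    P=np.array([cast(m,p,z)[:2] for p in c],np.float32)
    (x,y),r=cv2.minEnclosingCircle(P); A=np.c_[2*P,np.ones(len(P))]; q=np.linalg.lstsq(A,(P**2).sum(1),rcond=None)[0]
    return (round(x,1),round(y,1),round(r,1)),(q[:2].round(1),np.sqrt(q[2]+q[0]**2+q[1]**2).round(1)),st[k]
E
python3 - <<'E'
from h import *
# pose captured now equals pose of the picture (arm at rest)
s,m,im=grab("wrist")
for t in (70,90,110,140): print(t,blob(im,m,(231,51),14,t))
mt=env.camera_model("top");it=cv2.imread("pics/top0.png");print(blob(it,mt,(386,203),14,100))
for uv in [(205,8),(190,20)]: print(cast(m,uv,100).round(),cast(m,uv,0).round())
E
```

```text
70 ((503.8, -357.7, 32.4), (array([ 503.9, -357.6]), np.float64(31.6)), array([ 204,   21,   54,   57, 2360], dtype=int32))
90 ((503.8, -357.5, 32.2), (array([ 503.9, -357.6]), np.float64(31.4)), array([ 204,   21,   53,   57, 2320], dtype=int32))
110 ((504.0, -357.5, 31.7), (array([ 504. , -357.6]), np.float64(31.0)), array([ 205,   22,   52,   56, 2272], dtype=int32))
140 ((504.1, -357.5, 31.4), (array([ 504. , -357.5]), np.float64(30.6)), array([ 205,   22,   52,   55, 2184], dtype=int32))
((505.1, -355.9, 33.8), (array([ 505.3, -355.7]), np.float64(32.3)), array([376, 192,  20,  20, 310], dtype=int32))
[ 515. -336.  100.] [ 538. -308.    0.]
[ 500. -327.  100.] [ 518. -296.    0.]
```

The cap is at about (504, -357.6) with a radius of 31 mm, which matches its given size. Next I'll go round the front of the instrument to look at the camera.

```bash
python3 -m jog '{"jaw":[91,91,91,91,91,91,91,91],"slide":[[0.15,-0.5,0],[0.33,-0.95,0],[0.33,-0.95,0],[0.33,-0.95,0],[0.33,-0.95,0],[0.33,-0.95,0],[0.33,-0.95,0],[0.33,-0.95,0]],"spin":[0,0,0,0,0,0,0,0]}' | sed -n 2p
python3 -m jog '{"jaw":[91,91,91,91,91,91,91,91,91],"slide":[[0.33,-0.95,0],[0.33,-0.95,0],[0.33,-0.95,0],[0.33,-0.95,0],[0.33,-0.95,0],[0.33,-0.95,0],[0.33,-0.95,0],[0.33,-0.95,0],[0.33,-0.95,0]],"spin":[0,0,0,0,0,0,0,0,0]}'|sed -n 2p
python3 -m jog '{"jaw":[91,91,91,91,91,91,91,91],"slide":[[0.9,-0.4,0],[0.9,-0.4,0],[0.9,-0.4,0],[0.9,-0.4,0],[0.9,-0.4,0],[0.8,-0.4,0],[0.2,0,0],[0,0,0]],"spin":[0,0,0,0,0,0,0,0]}'
python3 - <<'E'
from h import *
s,m,im=grab("wrist","lens1.png"); print(s["ee_pos"],s["ee_rot"])
print(proj(m,(555,205,112)),proj(m,(540,257,68.5)))
E
```

```text
ee_pos: [357.4, -218.8, 214.1]
ee_pos: [339.1, 52.0, 214.1]
time_s: 3.55
ee_pos: [463.1, 182.1, 213.6]
ee_rot: [180.0, 0.1, 23.2]
force: [-0.3, -0.1, -0.7]
gripper_width: 90.9
gripper_force: 0.0
[463.08442143 182.11236804 213.58414065] [1.79960582e+02 6.37595790e-02 2.31547053e+01]
[270.67040738  95.40642973] [218.37329088  91.34825812]
```

View pics/lens1.png

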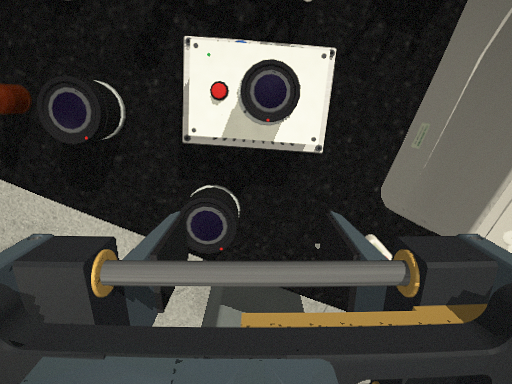

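The wrist view shows the mounted lens at (270,91) and the red button at (219,91). A loose decoy lens is at (208,222) and another at (70,110). I'll measure the lens and button precisely.

```bash
cat > meas.py <<'E'
from h import *
def meas(im,m,b0,l0):
    hsv=cv2.cvtColor(im,cv2.COLOR_BGR2HSV); H,S,V=[hsv[...,i].astype(int) for i in range(3)]
    def comp(bw,pt):
        n,l,st,c=cv2.connectedComponentsWithStats(bw.astype(np.uint8)); k=l[int(pt[1]),int(pt[0])]
        ct=max(cv2.findContours((l==k).astype(np.uint8),cv2.RETR_EXTERNAL,cv2.CHAIN_APPROX_NONE)[0],key=cv2.contourArea)
        return ct,st[k]
    cb,_=comp(((H<8)|(H>172))&(S>150)&(V>80),b0)
    e=cv2.fitEllipse(cb); B=cast(m,e[0],68.5); r=np.linalg.norm(cast(m,(e[0][0]+e[1][1]/2,e[0][1]),68.5)-B)
    cl,st=comp((H>105)&(H<150)&(S>60)&(V>30),l0)
    el=cv2.fitEllipse(cv2.convexHull(cl)); L=cast(m,el[0],110)
    print("glass",el,st); print("button",e,B.round(1),"r",r.round(1)); print("lens",L.round(1))
    d=(B-L)[:2]; print("dist",np.hypot(*d).round(1),"cam yaw",np.degrees(np.arctan2(d[1],d[0]))-90)
    return B,L
E
python3 - <<'E'
from meas import *
s,m,im=grab("wrist"); B,L=meas(im,m,(219,91),(270,91))
for thr in (110,150):
    g=im.min(2); bw=(g>thr).astype(np.uint8); n,l,st,c=cv2.connectedComponentsWithStats(bw); k=l[60,210]
    ct=max(cv2.findContours((l==k).astype(np.uint8),cv2.RETR_EXTERNAL,cv2.CHAIN_APPROX_NONE)[0],key=cv2.contourArea)[:,0]
    P=np.array([cast(m,p,62)[:2] for p in ct],np.float32); print(cv2.minAreaRect(P), st[k])
E
```

```text
glass ((269.8912048339844, 89.73319244384766), (31.792768478393555, 33.27546310424805), 11.894165992736816) [254  73  33  34 836]
button ((218.39321899414062, 89.26048278808594), (14.402398109436035, 15.048599243164062), 135.591064453125) [541.2 257.3  68.5] r 8.1
lens [558.7 207.2 110. ]
dist 53.1 cam yaw 19.228205579260873
((551.7780151367188, 217.7208709716797), (111.99064636230469, 161.49801635742188), 18.881938934326172) [  183    35   153   117 12058]
((551.7267456054688, 217.71107482910156), (111.48739624023438, 161.18350219726562), 18.927059173583984) [  183    35   153   117 10533]
```

The checks match: button radius 8.1 mm and 53.1 mm from button to lens axis. I'll push the button with the fingers closed.

```bash
python3 -m jog '{"jaw":[0,0,0,0,0,0,0,0,0,0],"slide":[[0.8,-0.3,0],[0.8,-0.3,0],[0.8,-0.3,0],[0.8,-0.3,0],[0.18,-0.08,0],[0,0,0.9],[0,0,0.9],[0,0,0.9],[0,0,0.9],[0,0,0.5]],"spin":[0,0,0,0,0,0,0,0,0,0]}' 20
python3 -m jog '{"jaw":[0,0,0,0,0,0],"slide":[[0,0,0.2],[0,0,0.1],[0,0,0],[0,0,0.05],[0,0,0.05],[0,0,0]],"spin":[0,0,0,0,0,0]}'
```

```text
time_s: 4.65
ee_pos: [538.5, 256.1, 89.1]
ee_rot: [180.0, 0.3, 23.1]
force: [-0.3, 0.4, 0.3]
gripper_width: 14.4
gripper_force: 0.0
time_s: 5.25
ee_pos: [540.9, 258.3, 79.2]
ee_rot: [180.0, -0.0, 23.2]
force: [0.3, -0.2, -0.9]
gripper_width: 0.5
gripper_force: 0.0
```

```bash
python3 -m jog '{"jaw":[0,0,0,0,0],"slide":[[0,0,0.2],[0,0,0.1],[0,0,0.1],[0,0,0.05],[0,0,0]],"spin":[0,0,0,0,0]}'|egrep 'pos|force:'
python3 -m jog '{"jaw":[0,0],"slide":[[0,0,0.04],[0,0,0]],"spin":[0,0]}'|egrep 'pos|force:'
```

```text
ee_pos: [540.7, 258.2, 65.2]
force: [-0.8, 1.1, 0.1]
gripper_force: 0.0
ee_pos: [540.8, 258.2, 64.2]
force: [-0.7, 0.0, 2.0]
gripper_force: 0.9
```

```bash
for i in 1; do python3 -m jog '{"jaw":[0,0],"slide":[[0,0,0.04],[0,0,0]],"spin":[0,0]}'|egrep 'pos|force:'
python3 -m jog '{"jaw":[0,0],"slide":[[0,0,0.03],[0,0,0]],"spin":[0,0]}'|egrep 'pos|force:'; done
```

```text
ee_pos: [540.8, 258.3, 63.2]
force: [-0.9, 1.0, 3.1]
gripper_force: 1.6
ee_pos: [540.8, 258.3, 63.1]
force: [-3.1, -0.4, 7.8]
gripper_force: 4.1
```

```bash
python3 -m jog '{"jaw":[0,0],"slide":[[0,0,0.03],[0,0,0]],"spin":[0,0]}'|egrep 'pos|force:'
python3 -m jog '{"jaw":[0,0],"slide":[[0,0,0.03],[0,0,0]],"spin":[0,0]}'|egrep 'pos|force:'
```

```text
ee_pos: [540.9, 258.4, 63.0]
force: [-3.7, -1.1, 12.6]
gripper_force: 6.3
ee_pos: [540.9, 258.5, 62.9]
force: [-5.7, -1.8, 17.1]
gripper_force: 8.5
```

The button holds rigid at 63.0 mm, so it is fully in. I'll lift off and view the lens from a second tool yaw to cancel the hand-eye offset.

```bash
python3 -m jog '{"jaw":[0,0,91,91,91,91,91,91,91,91],"slide":[[0,0,-0.5],[0,0,-1],[0,0,-1],[0,0,-1],[0,0,-1],[0,0,-0.7],[0,0.9,0],[0,0.9,0],[0,0.9,0],[0,0.9,0]],"spin":[0,0,0,0,0,0,0,0,0,0]}'|egrep pos
python3 -m jog '{"jaw":[91,91,91,91,91,91,91,91],"slide":[[0,0.9,0],[-0.1,0.6,0],[0,0,0],[0,0,0],[0,0,0],[0,0,0],[0,0,0],[0,0,0]],"spin":[0,0,-1,-1,-1,-1,-1,-1]}'|egrep pos
python3 -m jog '{"jaw":[91,91,91,91,91,91,91,91],"slide":[[0,0,0],[0,0,0],[0,0,0],[0,0,0],[0,0,0],[0,0,0],[0,0,0],[0,0,0]],"spin":[-1,-1,-1,-1,-1,-0.25,0,0]}'|egrep 'pos|rot'
python3 - <<'E'
from h import *
s,m,im=grab("wrist","lens2.png"); print(s["ee_pos"],s["ee_rot"])
pb,pl=proj(m,(541.2,257.3,63)),proj(m,(558.7,207.2,110)); print(pb,pl)
from meas import meas
meas(im,m,pb,pl)
e=cv2.fitEllipse
E
```

```text
ee_pos: [583.8, 158.0, 215.9]
ee_pos: [598.1, 116.5, 216.0]
ee_pos: [598.2, 116.5, 216.1]
ee_rot: [-180.0, -0.0, 113.2]
[598.1835016  116.50381633 216.12260571] [-1.79988619e+02 -3.11909857e-03  1.13150558e+02]
[258.25842487  41.25158255] [254.84556091  90.18256436]
glass ((254.44985961914062, 89.49388885498047), (31.43924903869629, 33.134178161621094), 179.01612854003906) [239  73  32  34 811]
button ((258.2299499511719, 40.830875396728516), (12.923684120178223, 14.072815895080566), 7.194889068603516) [541.4 256.5  68.5] r 7.3
lens [558.1 207.6 110. ]
dist 51.6 cam yaw 18.833557124513916
```

View pics/lens2.png

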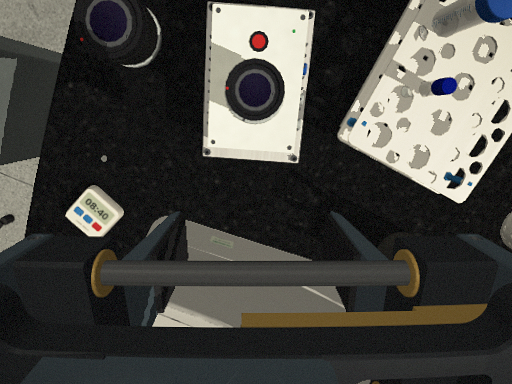

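Both views agree to within 0.7 mm, giving a lens axis at about (558.2, 207.1). The picture shows the lens at (255,90) and the button, now pressed, at (258,41). I'll move over the lens, spin back to yaw 23 and descend part way.

```bash
python3 -m jog '{"jaw":[91,91,91,91,91,91,91,91,91,91],"slide":[[0.8,0,0],[0.8,0,0],[0.8,0,0],[0.8,0,0],[0.1,-0.04,0],[0,0,0],[0,0,0],[0,0,0],[0,0,0],[0,0,0]],"spin":[0,0,0,0,0,1,1,1,1,1]}' 5|egrep pos
python3 -m jog '{"jaw":[91,91,91,91,91,91,91,91,91,91],"slide":[[0,0,0],[0,0,0],[0,0,0],[0,0,0],[0,0,0],[0,0,0],[0,0,0.8],[0,0,0.8],[0,0,0.8],[0,0,0]],"spin":[1,1,1,1,1,1,0.25,0,0,0]}' |egrep 'pos|rot'
python3 - <<'E'
from h import *
s=[env.state() for i in range(5)][-1]; d=np.array([558.2,207.1])-s["ee_pos"][:2]; a=np.radians(s["ee_rot"][2]); c,n=np.cos(a),np.sin(a)
print(s["ee_pos"],s["ee_rot"],"tool dx dy mm",d@[c,n],d@[n,-c], s["qpos"])
E
```

```text
ee_pos: [558.5, 206.1, 216.3]
ee_pos: [556.2, 205.4, 141.0]
ee_rot: [180.0, 0.4, 23.2]
[556.19584952 205.38569792 141.02661127] [179.99894016   0.42720142  23.15171792] tool dx dy mm 2.51675758861024 -0.7882778600563904 [ 1.91736095e+01  2.31671278e+01  9.31876339e+01 -3.41297759e-02
  6.40713409e+01  8.60369250e+01]
```

```bash
python3 -m jog '{"jaw":[91,91,91],"slide":[[0,0,0],[0,0,0],[0,0,0]],"spin":[0,0,0]}' |egrep 'pos|rot|force'
python3 -m jog '{"jaw":[91],"slide":[[0,0,0]],"spin":[0]}' |egrep 'pos|rot|force'
```

```text
ee_pos: [559.2, 207.1, 145.8]
ee_rot: [180.0, -0.2, 23.2]
force: [0.4, 0.4, 0.1]
gripper_force: 0.0
ee_pos: [558.8, 207.1, 145.4]
ee_rot: [180.0, -0.1, 23.2]
force: [-0.3, 0.7, 0.4]
gripper_force: 0.0
```

```bash
python3 -m jog '{"jaw":[91,91,91,91,91,91,91,91,91,91],"slide":[[-0.01,0,0.3],[0,0,0.4],[0,0,0.4],[0,0,0.4],[0,0,0.3],[0,0,0.2],[0,0,0.2],[0,0,0.08],[0,0,0],[0,0,0]],"spin":[0,0,0,0,0,0,0,0,0,0]}' |egrep 'pos|rot|force'
python3 -m jog '{"jaw":[75,62,60,60,60],"slide":[[0,0,0],[0,0,0],[0,0,0],[0,0,0],[0,0,0]],"spin":[0,0,0,0,0]}' 5|egrep 'pos|rot|force|width'
python3 -m jog '{"jaw":[59,58,58],"slide":[[0,0,0],[0,0,0],[0,0,0]],"spin":[0,0,0]}' 5|egrep 'pos|rot|force|width'
```

```text
ee_pos: [558.2, 206.9, 76.3]
ee_rot: [180.0, -0.0, 23.2]
force: [0.8, 0.8, -0.4]
gripper_force: 0.0
ee_pos: [558.0, 206.8, 76.0]
ee_rot: [180.0, -0.0, 23.2]
force: [-0.2, 0.1, 0.1]
gripper_width: 59.9
gripper_force: 0.0
ee_pos: [557.9, 206.8, 75.9]
ee_rot: [180.0, 0.0, 23.2]
force: [0.3, -0.5, -0.3]
gripper_width: 58.2
gripper_force: 0.0
```

```bash
for j in 1; do python3 -m jog '{"jaw":[57,57],"slide":[[0,0,0],[0,0,0]],"spin":[0,0]}' 5|egrep 'force|width'
python3 -m jog '{"jaw":[56,56],"slide":[[0,0,0],[0,0,0]],"spin":[0,0]}' 5|egrep 'force|width'
python3 -m jog '{"jaw":[54,54,54],"slide":[[0,0,0],[0,0,0],[0,0,0]],"spin":[0,0,0]}' 5|egrep 'force|width'; done; python3 -c "
from h import *
print(env.state())"
```

```text
force: [0.4, -0.4, 0.3]
gripper_width: 57.2
gripper_force: 0.2
force: [-1.1, 3.2, -0.5]
gripper_width: 56.1
gripper_force: 1.4
force: [-2.0, 4.2, -0.5]
gripper_width: 55.7
gripper_force: 5.0
{'time_s': 14.3, 'qpos': array([1.92570589e+01, 2.66993458e+01, 9.78837655e+01, 5.56567557e-02,
       5.54240357e+01, 8.60460733e+01]), 'qvel': array([-0.02133721,  0.01594736, -0.00897569, -0.07750573, -0.0440831 ,
       -0.07311795]), 'effort': array([-2.78636970e+00, -4.56470311e+01, -1.99047357e+01, -1.18651986e+00,
       -1.19314645e-01, -7.91090733e-04]), 'ee_pos': array([557.70781501, 207.30334082,  75.90142597]), 'ee_rot': array([-1.79953793e+02,  3.98289854e-03,  2.31793993e+01]), 'force': array([-1.99370175,  4.15856353, -0.473172  ]), 'torque': array([0.79434663, 0.23890087, 0.00930452]), 'gripper_force': 4.999874532222748, 'gripper_width': 55.675384116537344}
```

The lens pushes the tool toward -y with about 4.6 N, so I'll recentre by about 0.5 mm.

```bash
python3 -m jog '{"jaw":[54,54,54],"slide":[[0,-0.02,0],[0,0,0],[0,0,0]],"spin":[0,0,0]}' 5|egrep 'pos|force|width'
python3 -m jog '{"jaw":[50,50,50,50],"slide":[[0,0,0],[0,0,0],[0,0,0],[0,0,0]],"spin":[0,0,0,0]}' 20|egrep 'pos|force|width'; python3 -c "
from h import *
print(env.state()['torque'])"
```

```text
ee_pos: [557.7, 207.3, 75.9]
force: [-0.7, 3.2, 0.0]
gripper_width: 55.5
gripper_force: 5.0
ee_pos: [557.7, 207.4, 75.9]
force: [-1.1, 2.3, 0.1]
gripper_width: 55.9
gripper_force: 20.0
[ 0.57353498  0.17069199 -0.04851134]
```

```bash
cat > st.py <<'E'
from workcell import env
s=env.state(); print([x.round(2).tolist() for x in (s["ee_pos"],s["ee_rot"],s["force"],s["torque"])], round(s["gripper_force"],1), "q6",s["qpos"][5].round(2),s["effort"][5].round(3),s["time_s"])
E
python3 -m jog '{"jaw":[50,50,50,50,50],"slide":[[0,-0.01,0],[0,0,0],[0,0,0],[0,0,0],[0,0,0]],"spin":[-0.25,-0.25,-0.25,-0.25,0]}' >/dev/null; python3 st.py
python3 -m jog '{"jaw":[50,50,50,50,50,50,50,50],"slide":[[0,0,0],[0,0,0],[0,0,0],[0,0,0],[0,0,0],[0,0,0],[0,0,0],[0,0,0]],"spin":[-0.3,-0.3,-0.3,-0.3,-0.3,-0.3,-0.2,0]}' >/dev/null; python3 st.py
```

```text
[[558.18, 207.17, 75.92], [179.93, -0.03, 31.2], [1.3, 0.94, -2.4], [0.27, -0.08, 0.04]] 20.0 q6 78.13 -0.081 15.5
[[558.15, 207.43, 75.92], [179.94, -0.03, 47.19], [3.46, 0.27, -1.6], [0.23, -0.3, 0.04]] 20.0 q6 62.14 -0.094 16.3
```

```bash
python3 -m jog '{"jaw":[50,50,50],"slide":[[0,0,0],[0,0,0],[0,0,0]],"spin":[-0.25,-0.25,-0.25]}' >/dev/null; python3 st.py
python3 -c "
from h import *
s,m,im=grab('wrist'); p=proj(m,(558.2,207.2,112)); print(p); cv2.imwrite('pics/tw.png',cv2.resize(im[130:384,130:400],None,fx=2,fy=2))"
```

```text
[[557.89, 207.58, 75.91], [179.97, -0.01, 53.21], [0.67, 1.84, -0.5], [0.28, -0.18, -0.12]] 20.0 q6 56.11 0.127 16.6
[255.68797206 262.29460052]
```

View pics/tw.png

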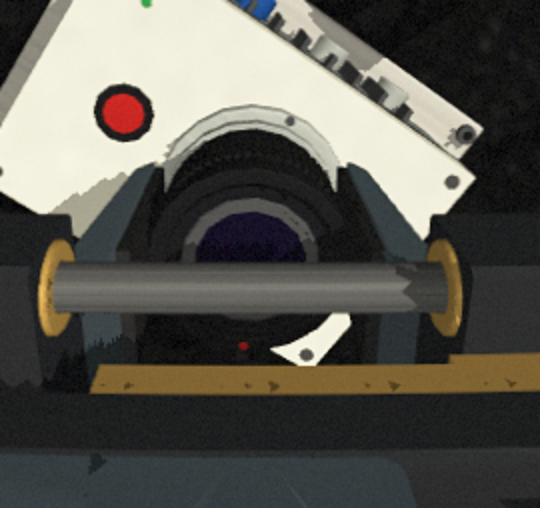

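The crop shows the lens's red dot at (243,346), still straight toward the palm as before the twist, so the lens is turning with the tool. Continuing.

```bash
python3 -m jog '{"jaw":[50,50,50,50,50,50,50,50],"slide":[[0,0,0],[0,0,0],[0,0,0],[0,0,0],[0,0,0],[0,0,0],[0,0,0],[0,0,0]],"spin":[-0.3,-0.3,-0.3,-0.3,-0.3,-0.3,-0.3,-0.3]}' >/dev/null; python3 st.py
for k in 1; do
python3 -m jog '{"jaw":[50,50],"slide":[[0,0,0],[0,0,0]],"spin":[-0.13,-0.13]}' >/dev/null; python3 st.py
python3 -m jog '{"jaw":[50,50],"slide":[[0,0,0],[0,0,0]],"spin":[-0.13,-0.13]}' >/dev/null; python3 st.py
done
```

```text
[[557.94, 207.51, 75.94], [179.95, 0.0, 72.41], [1.84, 1.94, -2.49], [0.18, -0.39, -0.17]] 20.0 q6 36.92 0.172 17.45
[[557.93, 207.5, 75.93], [179.95, 0.01, 74.48], [1.89, 1.29, -2.41], [0.09, -0.47, -0.07]] 20.0 q6 34.85 0.039 17.65
[[557.69, 207.33, 75.96], [179.97, 0.03, 76.63], [1.84, -0.13, -0.87], [-0.09, -0.48, -0.07]] 20.0 q6 32.71 0.096 17.85
```

```bash
cat >> st.py <<'E'
import sys
sys.exit(1 if s["torque"][2]<-0.27 else 0)
E
python3 -m jog '{"jaw":[50,50],"slide":[[0,0,0],[0,0,0]],"spin":[-0.1,-0.1]}' >/dev/null; python3 st.py &&
python3 -m jog '{"jaw":[50,50],"slide":[[0,0,0],[0,0,0]],"spin":[-0.1,-0.1]}' >/dev/null; python3 st.py &&
python3 -m jog '{"jaw":[50,50],"slide":[[0,0,0],[0,0,0]],"spin":[-0.1,-0.1]}' >/dev/null; python3 st.py &&
python3 -m jog '{"jaw":[50,50],"slide":[[0,0,0],[0,0,0]],"spin":[-0.1,-0.1]}' >/dev/null; python3 st.py
```

```text
[[557.78, 207.16, 75.96], [179.96, 0.05, 78.23], [2.96, -1.95, -1.44], [-0.43, -0.61, -0.06]] 20.0 q6 31.12 0.043 18.05
[[558.1, 207.08, 76.0], [179.93, 0.04, 79.81], [4.5, -3.57, -2.31], [-0.68, -0.87, -0.2]] 20.0 q6 29.53 -0.129 18.25
[[558.21, 207.09, 76.01], [179.93, 0.02, 81.34], [4.0, -3.61, -2.44], [-0.82, -0.92, -0.63]] 20.0 q6 27.98 -0.576 18.45
[[558.21, 207.09, 76.01], [179.93, 0.02, 81.34], [4.0, -3.61, -2.44], [-0.82, -0.92, -0.63]] 20.0 q6 27.98 -0.576 18.45
```

Torque rose sharply at 58°, so that's the stop. I'll back off 0.8°.

```bash
python3 -m jog '{"jaw":[50,50],"slide":[[0,0,0],[0,0,0]],"spin":[0.1,0]}' >/dev/null; python3 st.py
```

```text
[[558.14, 207.1, 75.99], [179.93, 0.03, 80.53], [3.8, -3.59, -2.76], [-0.75, -0.91, -0.33]] 20.0 q6 28.79 -0.313 18.65
```

```bash
python3 -m jog '{"jaw":[50,50],"slide":[[-0.008,0.015,0],[0,0,0]],"spin":[0.06,0]}' >/dev/null; python3 st.py
```

```text
[[558.17, 207.07, 75.97], [179.98, 0.02, 80.07], [2.79, -3.12, -1.53], [-0.63, -0.77, -0.22]] 20.0 q6 29.21 -0.218 18.85
```

```bash
python3 -m jog '{"jaw":[50,50],"slide":[[-0.005,0.01,-0.03],[0,0,0]],"spin":[0,0]}' >/dev/null; python3 st.py;python3 -m jog '{"jaw":[50,50],"slide":[[0,0,-0.03],[0,0,0]],"spin":[0,0]}' >/dev/null; python3 st.py
```

```text
[[558.19, 207.0, 76.27], [-179.98, 0.03, 80.08], [3.63, -2.39, -6.6], [-0.57, -0.91, -0.21]] 20.0 q6 29.18 -0.242 19.05
[[558.18, 206.98, 76.98], [-179.98, 0.04, 80.09], [4.22, -2.64, -7.15], [-0.55, -1.1, -0.29]] 20.0 q6 29.18 -0.233 19.25
```

```bash
python3 -m jog '{"jaw":[50,50],"slide":[[0,0,-0.03],[0,0,0]],"spin":[0,0]}' >/dev/null; python3 st.py;python3 -m jog '{"jaw":[50,50],"slide":[[0,0,-0.03],[0,0,0]],"spin":[0,0]}' >/dev/null; python3 st.py
```

```text
[[558.16, 206.99, 77.81], [-179.97, 0.04, 80.09], [4.16, -2.82, -7.6], [-0.55, -1.02, -0.19]] 20.0 q6 29.18 -0.233 19.45
[[558.18, 206.94, 78.68], [-179.97, 0.04, 80.09], [4.81, -2.72, -8.19], [-0.58, -1.07, -0.27]] 20.0 q6 29.18 -0.234 19.65
```

```bash
python3 -m jog '{"jaw":[50,50],"slide":[[0,0,-0.03],[0,0,-0.03]],"spin":[0,0]}' >/dev/null; python3 st.py;python3 -m jog '{"jaw":[50,50],"slide":[[0,0,-0.03],[0,0,-0.03]],"spin":[0,0]}' >/dev/null; python3 st.py
python3 -c "
from h import *
s,m,im=grab('wrist'); cv2.imwrite('pics/lift.png',cv2.resize(im[130:384,130:400],None,fx=2,fy=2))"
```

```text
[[558.17, 206.96, 80.21], [-179.97, 0.05, 80.09], [4.85, -1.32, -9.97], [-0.55, -1.19, -0.22]] 20.0 q6 29.18 -0.239 19.85
[[558.01, 207.04, 82.25], [-179.95, 0.04, 80.1], [3.94, -2.05, -6.17], [-0.52, -0.92, -0.14]] 20.0 q6 29.17 -0.152 20.05
```

View pics/lift.png

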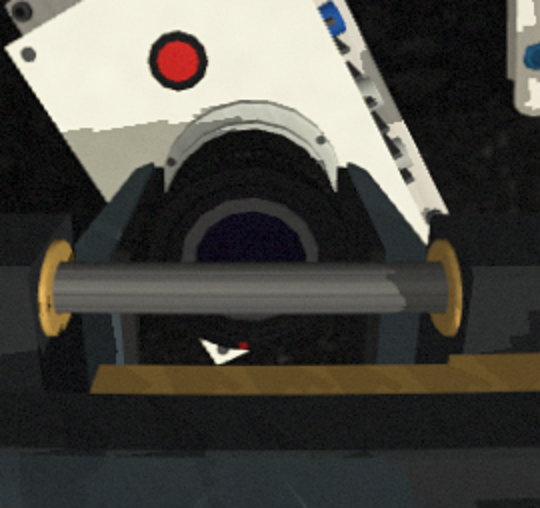

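The crop shows the lens held unchanged between the fingers, with its red dot still at (243,346), and the pull has dropped. Continuing straight up.

```bash
python3 -m jog '{"jaw":[50,50,50],"slide":[[0,0,-0.06],[0,0,-0.06],[0,0,0]],"spin":[0,0,0]}' >/dev/null; python3 st.py;python3 -m jog '{"jaw":[50,50,50,50],"slide":[[0,0,-0.1],[0,0,-0.1],[0,0,-0.1],[0,0,0]],"spin":[0,0,0,0]}' >/dev/null; python3 st.py; python3 -m jog '{"jaw":[50,50,50,50,50],"slide":[[0,0,-0.3],[0,0,-0.3],[0,0,-0.3],[0,0,0],[0,0,0]],"spin":[0,0,0,0,0]}' >/dev/null; python3 st.py
```

```text
[[557.67, 207.71, 87.33], [-179.96, -0.04, 80.09], [0.08, 0.02, -1.42], [0.01, -0.1, -0.02]] 20.0 q6 29.17 -0.003 20.4
[[558.57, 207.31, 96.41], [179.94, -0.03, 80.07], [-0.1, -0.31, -1.09], [-0.02, -0.05, 0.02]] 20.0 q6 29.18 -0.001 20.8
[[558.4, 207.18, 123.18], [179.96, -0.02, 80.07], [-0.8, 0.04, -1.62], [-0.04, 0.01, 0.0]] 20.0 q6 29.18 0.001 21.3
```

The lens is free: only its weight remains on the wrist. I'll raise it and carry it round the front.

```bash
python3 -m jog '{"jaw":[50,50,50,50,50,50,50,50,50,50],"slide":[[0,0,-0.6],[0,0,-0.9],[0,0,-0.9],[0,0,-0.6],[-0.4,-0.3,0],[-0.8,-0.56,0],[-0.8,-0.56,0],[-0.8,-0.56,0],[-0.8,-0.56,0],[-0.8,-0.56,0]],"spin":[0,0,0,0,0,0,0,0,0,0]}'|grep pos
python3 -m jog '{"jaw":[50,50,50,50,50,50,50,50,50,50],"slide":[[-0.8,-0.56,0],[-0.8,-0.56,0],[-0.8,-0.56,0],[-0.8,-0.56,0],[-0.4,-0.3,0],[-0.5,0.1,0],[-0.9,0.16,0],[-0.9,0.16,0],[-0.9,0.16,0],[-0.9,0.16,0]],"spin":[0,0,0,0,0,0,0,0,0,0]}'|grep pos
python3 -m jog '{"jaw":[50,50,50,50,50,50,50,50,50,50],"slide":[[-0.9,0.16,0],[-0.9,0.16,0],[-0.9,0.16,0],[-0.9,0.16,0],[-0.9,0.16,0],[-0.9,0.16,0],[-0.9,0.16,0],[-0.5,0.1,0],[0,0,0],[0,0,0]],"spin":[0,0,0,0,0,0,0,0,0,0]}'|egrep 'pos|rot|force|width|time'
```

```text
ee_pos: [442.6, 92.3, 212.3]
ee_pos: [351.1, -126.0, 212.7]
time_s: 24.3
ee_pos: [351.7, -331.5, 212.4]
ee_rot: [-179.9, -0.1, 80.0]
force: [-0.2, -0.1, -2.3]
gripper_width: 55.2
gripper_force: 20.0
```

```bash
python3 -m jog '{"jaw":[50,50,50,50,50,50,50,50,50,50],"slide":[[-0.4,0,0],[-0.47,0,0],[0,0.5,0],[0,0.9,0],[0,0.9,0],[0,0.9,0],[0,0.9,0],[0,0.7,0],[0,0.26,0],[0,0,0]],"spin":[-0.6,-0.65,0,0,0,0,0,0,0,0]}'|grep pos
python3 -m jog '{"jaw":[50,50,50],"slide":[[0,0,0],[0,0,0],[0,0,0]],"spin":[0,0,0]}'|egrep 'pos|rot|force|width|time'
python3 - <<'E'
from h import *
print(env.state()["ee_pos"],env.state()["ee_rot"])
s,m,im=grab("wrist","place1.png"); grab("scene","s1.png");s,mt,it=grab("top","top1.png"); print(proj(m,(503.4,-357.7,14)),proj(mt,(503.4,-357.7,14)))
E
```

```text
ee_pos: [501.2, -356.6, 212.4]
time_s: 25.6
ee_pos: [499.4, -358.0, 213.1]
ee_rot: [-180.0, 0.0, 90.0]
force: [0.1, -0.5, -1.6]
gripper_width: 55.7
gripper_force: 20.0
[ 499.38650547 -358.03133986  213.06596935] [-1.79996570e+02  6.60348611e-03  9.00187748e+01]
[258.21360263 172.5316212 ] [385.76518405 202.16570165]
```

View pics/place1.png

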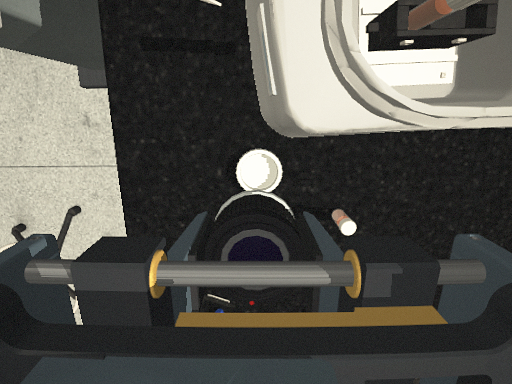

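The cap is at (259,172) in line with the lens. The instrument's edge is at about row 135, and a small vial is at (344,221). I'll check the clearances and re-measure the cap.

```bash
python3 - <<'E'
from h import *
s,m,im=grab("wrist")
print(blob(im,m,(259,160),14,120))
for z in (80,100,130): print(z,cast(m,(300,136),z).round(),cast(m,(268,105),z).round())
print("vial",cast(m,(348,229),15).round(),cast(m,(336,212),15).round())
# rim circle from upper arc
g=cv2.GaussianBlur(im,(3,3),0).min(2); bw=(g>110).astype(np.uint8); n,l,st,c=cv2.connectedComponentsWithStats(bw);k=l[160,259]
ct=cv2.findContours((l==k).astype(np.uint8),0,1)[0][0][:,0]; ct=ct[ct[:,1]<178]
P=np.array([cast(m,p,14)[:2] for p in ct]);q=np.linalg.lstsq(np.c_[2*P,np.ones(len(P))],(P**2).sum(1),rcond=None)[0]
print("arc",q[:2],np.sqrt(q[2]+q[0]**2+q[1]**2))
E
```

```text
((499.5, -384.0, 59.0), (array([ 500.7, -375.2]), np.float64(39.4)), array([ 219,  149,   73,   64, 1886], dtype=int32))
80 [ 548. -304.   80.] [ 513. -272.   80.]
100 [ 544. -302.  100.] [ 512. -273.  100.]
130 [ 540. -300.  130.] [ 511. -273.  130.]
vial [ 633. -440.   15.] [ 613. -414.   15.]
arc [ 504.20042363 -356.70716162] 30.728531970555345
```

```bash
python3 -m jog '{"jaw":[50,50,50,50,50,50,50,50,50,50],"slide":[[0.02,0.14,0],[0,0,0.4],[0,0,0.8],[0,0,0.8],[0,0,0.8],[0,0,0.8],[0,0,0.8],[0,0,0.7],[0,0,0.4],[0,0,0]],"spin":[0,0,0,0,0,0,0,0,0,0]}'|grep pos
python3 -m jog '{"jaw":[50,50,50],"slide":[[0,0,0],[0,0,0],[0,0,0]],"spin":[0,0,0]}'>/dev/null; python3 st.py
```

```text
ee_pos: [503.3, -356.5, 45.5]
[[505.11, -357.88, 48.98], [179.89, 0.08, 90.07], [0.06, 0.18, -2.06], [-0.04, -0.09, -0.06]] 20.0 q6 -36.45 0.0 27.1
```

```bash
python3 -m jog '{"jaw":[50,50,50,50,50],"slide":[[0.01,-0.04,0.2],[0,0,0.15],[0,0,0.08],[0,0,0],[0,0,0]],"spin":[0,0,0,0,0]}'>/dev/null; python3 st.py
python3 -m jog '{"jaw":[50,50,50,50],"slide":[[0,0,0.1],[0,0,0.1],[0,0,0.05],[0,0,0]],"spin":[0,0,0,0]}'>/dev/null; python3 st.py
```

```text
[[503.26, -357.11, 34.75], [-180.0, -0.0, 90.07], [0.89, -0.56, -1.5], [-0.01, -0.04, -0.02]] 20.0 q6 -36.5 -0.0 27.6
[[503.03, -356.97, 26.98], [-179.97, -0.02, 90.07], [-0.2, -0.03, -2.73], [-0.02, -0.06, 0.02]] 20.0 q6 -36.5 0.0 28.0
```

```bash
python3 -m jog '{"jaw":[50,50],"slide":[[0,0,0.05],[0,0,0]],"spin":[0,0]}'>/dev/null; python3 st.py
python3 -m jog '{"jaw":[50,50],"slide":[[0,0,0.03],[0,0,0]],"spin":[0,0]}'>/dev/null; python3 st.py
python3 -m jog '{"jaw":[50,50],"slide":[[0,0,0.02],[0,0,0]],"spin":[0,0]}'>/dev/null; python3 st.py
```

```text
[[503.18, -357.08, 25.71], [-179.99, -0.0, 90.07], [0.22, 0.09, -2.28], [0.02, -0.11, 0.05]] 20.0 q6 -36.5 0.0 28.2
[[503.21, -357.1, 24.9], [-180.0, 0.0, 90.07], [0.83, -0.21, -2.34], [-0.02, -0.11, 0.07]] 20.0 q6 -36.5 0.0 28.4
[[503.21, -357.08, 24.35], [-180.0, 0.0, 90.08], [0.91, 0.91, -1.67], [0.0, -0.08, 0.01]] 20.0 q6 -36.5 0.0 28.6
```

```bash
python3 -m jog '{"jaw":[50,50],"slide":[[0,0,0.02],[0,0,0]],"spin":[0,0]}'>/dev/null; python3 st.py
python3 -m jog '{"jaw":[50,50],"slide":[[0,0,0.02],[0,0,0]],"spin":[0,0]}'>/dev/null; python3 st.py
```

```text
[[503.33, -357.17, 23.93], [179.99, 0.01, 90.07], [-0.69, 0.08, -1.08], [0.02, -0.03, 0.02]] 20.0 q6 -36.5 -0.002 28.8
[[503.34, -357.17, 23.86], [179.98, 0.02, 90.07], [-1.9, 0.87, 4.0], [0.18, 0.23, -0.01]] 20.0 q6 -36.5 -0.005 29.0
```

The lens is on the rim at the expected height of 23.9 mm. I'll open slowly and retreat.

```bash
python3 -m jog '{"jaw":[55,56,57,58,60,64,72,85,91,91],"slide":[[0,0,0],[0,0,0],[0,0,0],[0,0,0],[0,0,0],[0,0,0],[0,0,0],[0,0,0],[0,0,0],[0,0,0]],"spin":[0,0,0,0,0,0,0,0,0,0]}' 5|egrep 'force|width'
python3 -m jog '{"jaw":[91,91,91,91,91,91,91,91,91,91],"slide":[[0,0,-0.1],[0,0,-0.3],[0,0,-0.6],[0,0,-0.9],[0,0,-0.9],[0,0,-0.9],[0,0,-0.9],[-0.8,0,-0.9],[-0.8,0,-0.5],[-0.8,0,0]],"spin":[0,0,0,0,0,0,0,0,0,0]}'|egrep 'pos|force'
python3 -m jog '{"jaw":[91,91,91],"slide":[[0,0,0],[0,0,0],[0,0,0]],"spin":[0,0,0]}' |egrep 'pos|time'
python3 - <<'E'
from h import *
s,m,im=grab("wrist","end.png");_,mt,it=grab("top","topend.png");print(proj(m,(503.5,-357.2,60)),proj(mt,(503.5,-357.2,60)))
c=cv2.resize(it[140:260,110:300],None,fx=2.5,fy=2.5);w=im[0:240];cv2.imwrite("pics/endv.png",np.vstack([cv2.resize(w,(475,223)),c]))
E
```

```text
force: [0.3, -0.0, 0.0]
gripper_width: 90.3
gripper_force: 0.0
ee_pos: [504.5, -430.7, 207.7]
force: [0.7, -0.9, 0.3]
gripper_force: 0.0
time_s: 31.3
ee_pos: [503.1, -428.0, 203.0]
[255.82675161 119.87135266] [389.81802701 201.19946293]
```

View pics/endv.png

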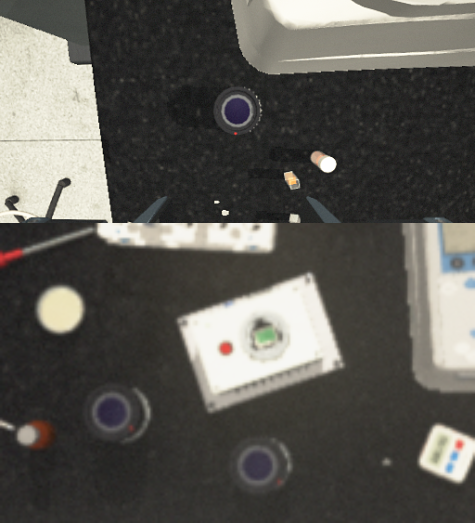

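The final views show the lens upright in its cap at (237,110), an empty mount with the sensor showing at (265,337), and the bottle and timer undisturbed.

```bash
python3 -c "
from workcell import env
print(env.job_done())"
```

```text
the job is handed in; nothing more can be done
None
```

The lens is off the camera and standing upright in its white rear cap, with the bottle and timer undisturbed; the job was handed in at about 31 s, though torque at the stop briefly read 0.63 N m (0.3–0.4 was advised) before I backed off.

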